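Touch-test the cured sample nails

TASK

Check that the cured sample nails on the white tray are dry: with the fingertips tap lightly on top of the pink nail, then the green, then the yellow, in that order, each just enough that its stiff post visibly sinks partway (about half a centimetre) and stays there, never down to its stop. The blue nail is still wet: do not touch it. Pick nothing up, and leave the stands and everything around them standing where they are.

Things in the scene. Friction and masses are not known exactly. Their poses are not given: they have to be found in the camera images.
- tray: fixed flat white tray, 180 x 400 x 6 mm, on which the four sample stands stand about 100 mm apart in any colour order; origin at the centre of its underside, long side along its y
- pink_stand: loose weighted stand (0.2 to 0.4 kg) of the pink sample: steel disc 44 mm across and 10 mm high, a pink collar, a thin aluminium column 18 mm across; its origin is the centre of its underside, on the tray.
- pink_nail (a point): centre of the top face of the pink sample nail, a level pink nail-shaped plate 32 x 22 x 6 mm, one end rounded (long side along the stand's x), on a thin white post 10 mm across; at the start it lies 60 mm above the stand's underside and it goes down with the post
- pink_post (a joint): how far the post of the pink nail has been pushed down into its stand, m: 0 = fully up (as at the start), 0.016 = down on its hard stop. It slides stiffly, begins to give at about 2.5 N, needs about 4.4 N near the stop, and stays where it is left
- green_stand: loose weighted stand (0.2 to 0.4 kg) of the green sample: steel disc 44 mm across and 10 mm high, a green collar, a thin aluminium column 18 mm across; its origin is the centre of its underside, on the tray.
- green_nail (a point): centre of the top face of the green sample nail, a level green nail-shaped plate 32 x 22 x 6 mm, one end rounded (long side along the stand's x), on a thin white post 10 mm across; at the start it lies 72 mm above the stand's underside and it goes down with the post
- green_post (a joint): how far the post of the green nail has been pushed down into its stand, m: 0 = fully up (as at the start), 0.016 = down on its hard stop. It slides stiffly, begins to give at about 2.5 N, needs about 4.4 N near the stop, and stays where it is left
- yellow_stand: loose weighted stand (0.2 to 0.4 kg) of the yellow sample: steel disc 44 mm across and 10 mm high, a yellow collar, a thin aluminium column 18 mm across; its origin is the centre of its underside, on the tray.
- yellow_nail (a point): centre of the top face of the yellow sample nail, a level yellow nail-shaped plate 32 x 22 x 6 mm, one end rounded (long side along the stand's x), on a thin white post 10 mm across; at the start it lies 66 mm above the stand's underside and it goes down with the post
- yellow_post (a joint): how far the post of the yellow nail has been pushed down into its stand, m: 0 = fully up (as at the start), 0.016 = down on its hard stop. It slides stiffly, begins to give at about 2.5 N, needs about 4.4 N near the stop, and stays where it is left
- blue_stand: loose weighted stand (0.2 to 0.4 kg) of the blue sample: steel disc 44 mm across and 10 mm high, a blue collar, a thin aluminium column 18 mm across; its origin is the centre of its underside, on the tray. This one is still wet: not to be touched.
- blue_nail (a point): centre of the top face of the blue sample nail, a level blue nail-shaped plate 32 x 22 x 6 mm, one end rounded (long side along the stand's x), on a thin white post 10 mm across; at the start it lies 63 mm above the stand's underside and it goes down with the post
- blue_post (a joint): how far the post of the blue nail has been pushed down into its stand, m: 0 = fully up (as at the start), 0.016 = down on its hard stop. It slides stiffly, begins to give at about 2.5 N, needs about 4.4 N near the stop, and stays where it is left
- purple_bottle: loose purple nail-polish bottle, square 34 mm, 88 mm high with its tapered cap; origin at the centre of its underside; to be left alone
- red_bottle: loose red nail-polish bottle, square 34 mm, 88 mm high with its tapered cap; origin at the centre of its underside; to be left alone
- orange_bottle: loose orange nail-polish bottle, square 34 mm, 88 mm high with its tapered cap; origin at the centre of its underside; to be left alone
- white_bottle: loose white nail-polish bottle, square 34 mm, 88 mm high with its tapered cap; origin at the centre of its underside; to be left alone
- gel_jar: loose black gel jar, 40 mm across, 22 mm high; origin at the centre of its underside; to be left alone
- jar_lid: loose black jar lid, 42 mm across, 12 mm high; origin at the centre of its underside; to be left alone
- nail_file: loose grey nail file lying flat, 20 x 140 x 6 mm, long side along its y; origin at the centre of its underside; to be left alone
Mind the look-alikes: they are no part of the job. Leave any turquoise look-alike of the yellow_stand alone. Leave any turquoise look-alike of the green_stand alone.

How it is judged:
On the way, in this order (a step that is already met when the one before it is completed fails the run):
1. the pink nail has been tapped (its post has sunk by more than 3 mm) (value of joint pink_post above 0.003 m), for 0.1 s.
2. the green nail has been tapped (its post has sunk by more than 3 mm) (value of joint green_post above 0.003 m), for 0.1 s.
3. the yellow nail has been tapped (its post has sunk by more than 3 mm) (value of joint yellow_post above 0.003 m), for 0.1 s.
At the end, for the whole second after the job is handed in: the pink, green and yellow posts are each sunk by 3 to 15 mm of their 16 mm, the blue one is up (under 1 mm), all four stands are upright and at rest within 20 mm of where they began, and so are the bottles, jar, lid and file (value of joint pink_post between 0.003 and 0.015 m and value of joint green_post between 0.003 and 0.015 m and value of joint yellow_post between 0.003 and 0.015 m and value of joint blue_post below 0.001 m and distance of each of pink_stand, green_stand, yellow_stand, blue_stand, purple_bottle, red_bottle, orange_bottle, white_bottle, gel_jar, jar_lid, nail_file from where it was at the start of the episode below 0.02 m and linear speed of each of pink_stand, green_stand, yellow_stand, blue_stand below 0.02 m/s and angle between each of pink_stand, green_stand, yellow_stand, blue_stand's own z axis and vertical below 0.1 rad); the robot touches nothing.
It fails at once if green or yellow tapped (sunk more than 3 mm) before its turn ((value of joint green_post above 0.003 m and value of joint pink_post below 0.003 m) or (value of joint yellow_post above 0.003 m and value of joint green_post below 0.003 m)).
It fails at once if a nail pushed down onto its stop (more than 15 mm) or a sample pressed hard (over 12 N) (value of joint any of pink_post, green_post, yellow_post, blue_post above 0.015 m or contact force between the fingers and pink_stand above 12 N or contact force between the fingers and green_stand above 12 N or contact force between the fingers and yellow_stand above 12 N or contact force between the fingers and blue_stand above 12 N).
It fails at once if the wet blue sample touched (contact force between any of the fingers, the arm and blue_stand above 0.2 N).
It fails at once if a stand lifted (by more than 8 mm), shifted by more than 20 mm or tipped (distance of any of pink_stand, green_stand, yellow_stand, blue_stand from where it was at the start of the episode above 0.02 m or height (world z) of any of pink_stand, green_stand, yellow_stand, blue_stand above 0.014 m or angle between any of pink_stand, green_stand, yellow_stand, blue_stand's own z axis and vertical above 0.2 rad).
It fails at once if a bottle, the jar, its lid or the file shifted by more than 20 mm (distance of any of purple_bottle, red_bottle, orange_bottle, white_bottle, gel_jar, jar_lid, nail_file from where it was at the start of the episode above 0.02 m).
It also fails if it takes over 43 s, if anything falls off the work surface, if the arm or the gripper's body presses on something with over 40 N, if the wrist force passes 120 N, or if a joint passes its speed limit or range.

ROBOT

A 7-joint arm with a two-finger parallel gripper is mounted at the origin on the work surface. World frame = base frame: x ahead of the robot, y to its left, z up, the work surface at z = 0. Lengths are in m, angles in rad, forces in N, time in s.
With the tool pointing down it reaches from about 0.4 to 0.85 m from the base axis. Payload 4.5 kg.
Tool frame: the origin (TCP) lies on the centre line of the jaws, within the pads' length; the fingertips stand r.tip_extent ahead of it and the grasp point (between the pads) is the TCP (r.tip_extent is the distance from the TCP to the fingertips, in m); z points along the fingers, y is the line along which they close (so a half turn about z gives the same grasp; the last joint's range is limited). The gripper opens to 88 mm and grips with 3 to 60 N. Pads are 18 mm wide; open, the fingers measure 123 mm over their backs; the gripper's body (75 mm by 187 mm) begins 45 mm behind the grasp point.
Start: joints at [1.2, 0.689, -0.195, 1.565, 0.157, 0.902, -0.215], TCP at [0.246, -0.574, 0.258] pointing down, gripper open.
Joint ranges: [-3.01, 3.01], [-0.46, 2.08], [-1.47, 1.51], [0.13, 2.56], [-1, 4.14], [0.04, 2.09], [-2.66, 2.66]. Speed limits (rad/s): [2.57, 2.57, 3.14, 3.14, 3.14, 3.14, 3.14].

INTERFACE

Orientations are given as a unit quaternion [x, y, z, w].
In Python, from plant import sensors, vision, finish_job, r gives the robot as it stands. The module is installed in compiled form; this text tells all that it offers.
- The arm moves only by the tool step_arm, never from a script. Its argument "steps" is a list of rows, each a list of 2 entries, a list of its own where there are three numbers: the shift along the tool's x, y, z in cm, then the turn, a rotation vector about the tool's x, y, z in degrees. A call has 1 to 12 rows; each row shifts and turns the commanded pose from where the row before left it, along the tool's axes as they then stand; what a row does not reach is not made up. A row lasts 1/8 s, in which the tool goes at most 62.5 mm and 10.7 degrees, less where a joint would pass 70% of its speed; a pose out of reach is approached as far as the arm can. A call with a gripper value outside its range is refused whole. "claw" is the opening, from -1 (shut) to 1 (fully open), set as the call begins (left out, the last holds). The fingers move at their own pace and stop on an object; "grip_force" is the grip in N (left out, the last holds). Time passes only in rows, so rows that do not move let the fingers close. It gives the time, the measured TCP pose, the force, the opening and the grip force at its end, in the units of the state.
- sensors.get_state(): the state, without advancing time (a new reading comes with each control period).
- vision.snapshot(name): name is "scene" or "top" or "wrist"; returns a dict with "img" (420x560x3 uint8, red, green, blue), "fx", "fy", "cx", "cy" (pixels), "k1" (the pictures are not rectified: a ray, as slopes to the right and down, at radius r is drawn at 1 + k1 r^2 times it, then the intrinsics apply), "position" and "rotation" of the camera in the world. Camera axes: x right, y down, z forward; pixel columns grow to the right and rows downward; lengths in m; the calibration is good to about 2 mm. A picture is of the moment at which its call begins. There is no depth.
- finish_job(): hands the job in; it is judged then, once.
The state is a dict: "clock": time; "q": joint angles; "qd": joint speeds; "joint_torque": joint torques, N m; "tool_pos": TCP position; "eef_rot": TCP orientation; "contact_force": force on the tool from outside, world axes, zero at the start; "moment": the same for the moment, N m; "opening": opening from 0.0 (shut) to 1.0 (fully open); "finger_force": force on a finger pad.
Only numpy, scipy, OpenCV 4.12 (cv2) and the standard library are available. Lean on these libraries where they do the work, as an engineer would, in place of code of your own. Each camera call takes 0.05 s, during which the arm holds its last target. There are 200 camera calls.

## Working session

There is one attempt and no reset: what is moved stays moved. The work goes in short steps, Python scripts to look and compute and a tool call to move; the robot and the scene stay as the last step left them, time stands still between calls to the robot, and variables do not carry over. Pictures are saved under pics/ and viewed, at most 10 in all, crops included, and the job is handed in when it is done.

Besides the shell and the picture viewer there is one more tool, called after ">>>" as name(argument=value, ...), one argument or row to a line, values as JSON. step_arm: Moves the arm, as the interface text tells. Its arguments: {"type":"object","properties":{"steps":{"type":"array"},"claw":{"type":"number"},"grip_force":{"type":"number"}},"required":["steps"]}

```bash
mkdir -p pics
python3 - <<'E'
from plant import sensors, vision, r
import cv2
s=sensors.get_state();print(s,r.tip_extent)
for n in("scene","top"):
    d=vision.snapshot(n);cv2.imwrite(f"pics/{n}0.png",d["img"][:,:,::-1])
    print(n,{k:v for k,v in d.items() if k!="img"})
E
```

```text
{'clock': 0.0, 'q': array([ 1.19977393,  0.68996434, -0.19447723,  1.56634843,  0.15732296,
        0.90248259, -0.21511672]), 'qd': array([-0.00077045, -0.00054459,  0.00050573, -0.00079368, -0.00090672,
        0.00122761, -0.00070821]), 'joint_torque': array([-2.11090046e-04, -5.27561009e+01, -1.26720574e+00, -1.53425789e+01,
       -5.26550633e-02,  6.58483710e-03,  2.14143765e-04]), 'tool_pos': array([ 0.24585981, -0.57396521,  0.25692015]), 'eef_rot': array([ 9.79578858e-01,  2.01058300e-01, -2.65826078e-04, -8.65906048e-04]), 'contact_force': array([-0.0630306 ,  0.71832935,  0.555868  ]), 'moment': array([-0.0355132 ,  0.00892343, -0.00660732]), 'finger_force': 0.0, 'opening': 1.0031979886034423} 0.019
scene {'fx': 445.097446114366, 'fy': 445.097446114366, 'cx': 279.3584688133978, 'cy': 204.4744613960068, 'k1': -0.1428089584060617, 'position': array([0.93868978, 0.36760217, 0.86592154]), 'rotation': array([ 0.38522131,  0.87728381, -0.26037072, -0.11909968])}
top {'fx': 503.29241278804625, 'fy': 503.29241278804625, 'cx': 283.00512636596517, 'cy': 209.61337709274534, 'k1': -0.0661051723187785, 'position': array([0.46353062, 0.03353612, 1.04999697]), 'rotation': array([ 0.70921941, -0.70375304,  0.03717803, -0.01890165])}
```

View pics/top0.png

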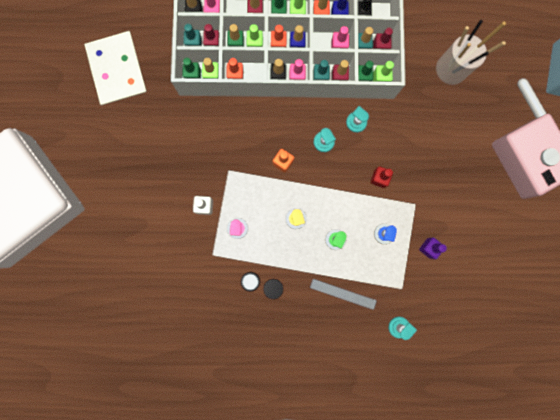

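View pics/scene0.png

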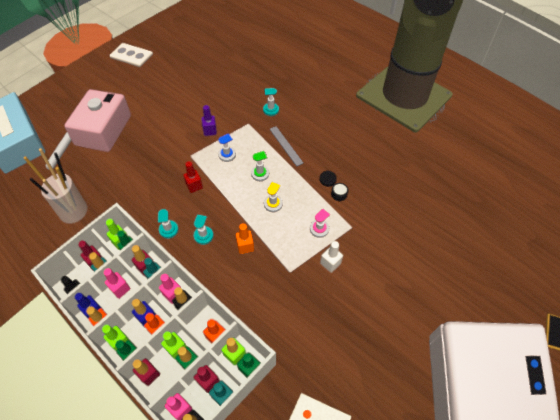

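Top view: pink (236,228), yellow (297,218), green (338,240) and blue (387,234) lie on the tray. The turquoise look-alikes, bottles, jar, lid and file are off it. Next I'll measure the nail tops.

```bash
cat > h.py <<'E'
import numpy as np, cv2
from scipy.spatial.transform import Rotation as R
def ray(d,uv):
    k=np.array([[d["fx"],0,d["cx"]],[0,d["fy"],d["cy"]],[0,0,1]])
    p=cv2.undistortPoints(np.array([[uv]],float),k,np.array([d["k1"],0,0,0,0.]))[0,0]
    # model: drawn = slope*(1+k1 r^2), as in OpenCV
    return R.from_quat(d["rotation"]).apply([p[0],p[1],1])
def onplane(d,uv,z):
    v=ray(d,uv);return d["position"]+v*(z-d["position"][2])/v[2]
HUE={"pink":(150,170),"green":(50,70),"yellow":(24,34),"blue":(108,125)}
H={"pink":.066,"green":.078,"yellow":.072,"blue":.069}
def blobs(d,c,near,rad=25,smin=150,vmin=170):
    hsv=cv2.cvtColor(d["img"],cv2.COLOR_RGB2HSV)
    m=cv2.inRange(hsv,(HUE[c][0],smin,vmin),(HUE[c][1],255,255))
    w=np.zeros_like(m);cv2.circle(w,near,rad,255,-1);m&=w
    n,l,st,ce=cv2.connectedComponentsWithStats(m)
    i=1+np.argmax(st[1:,4]);pts=np.argwhere(l==i)[:,::-1].astype(np.float32)
    return ce[i],st[i],cv2.minAreaRect(pts)
E
python3 - <<'E'
from h import *
from plant import vision
N={"top":dict(pink=(236,228),green=(338,240),yellow=(297,218),blue=(387,234)),
"scene":dict(pink=(321,215),green=(260,157),yellow=(273,189),blue=(226,140))}
for n in N:
    d=vision.snapshot(n)
    for c,u in N[n].items():
        ce,st,rc=blobs(d,c,u,14)
        print(n,c,ce.round(1),st,np.round(rc[1],1),round(rc[2]),onplane(d,ce,H[c]).round(4))
    if n=="top":
        for k,u,z in[("white",(202,205),.08),("orange",(283,159),.08),("red",(383,176),.08),("purple",(433,248),.08),("file",(343,294),.006),("trayTL",(229,171),.006),("trayBL",(214,255),.006),("TR",(414,205),.006),("BR",(403,288),.006)]: print(k,onplane(d,u,z).round(3))
    im=d["img"][190:270,210:410] if n=="top" else d["img"][120:240,200:360]
    cv2.imwrite(f"pics/c_{n}.png",cv2.resize(im[:,:,::-1],None,fx=4,fy=4,interpolation=cv2.INTER_CUBIC))
E
```

```text
Traceback (most recent call last):
  File "h.py", line 17, in blobs
    i=1+np.argmax(st[1:,4]);pts=np.argwhere(l==i)[:,::-1].astype(np.float32)
        ~~~~~~~~~^^^^^^^^^^
ValueError: attempt to get argmax of an empty sequence
```

```bash
sed -i 's/smin=150,vmin=170/smin=110,vmin=110/; s/(150,170)/(140,178)/' h.py
cat > m.py <<'E'
from h import *
from plant import vision
N={"top":dict(pink=(236,228),green=(338,240),yellow=(297,218),blue=(387,234)),
"scene":dict(pink=(321,215),green=(260,157),yellow=(273,189),blue=(226,140))}
for n in N:
    d=vision.snapshot(n)
    for c,u in N[n].items():
        print(n,c,cv2.cvtColor(d["img"],cv2.COLOR_RGB2HSV)[u[1],u[0]],end=" ")
        ce,st,rc=blobs(d,c,u,14)
        print(ce.round(1),st,np.round(rc[1],1),round(rc[2]),onplane(d,ce,H[c]).round(4))
    if n=="top":
        for k,u,z in[("white",(202,205),.08),("orange",(283,159),.08),("red",(383,176),.08),("purple",(433,248),.08),("file",(343,294),.006),("trayTL",(229,171),.006),("trayBL",(214,255),.006),("TR",(414,205),.006),("BR",(403,288),.006)]: print(k,onplane(d,u,z).round(3))
    im=d["img"][190:270,210:410] if n=="top" else d["img"][120:240,200:360]
    cv2.imwrite(f"pics/c_{n}.png",cv2.resize(im[:,:,::-1],None,fx=4,fy=4,interpolation=cv2.INTER_CUBIC))
E
python3 m.py
```

```text
top pink [161 105 252] [239.3 226.6] [235 220   7  15  40] [14.5  5.2] 78 [0.5079 0.0935 0.066 ]
top green [ 59 132 236] [337.8 238.9] [330 232  16  16 183] [14.7 15.2] 16 [ 0.485  -0.0979  0.078 ]
top yellow [ 29 128 253] [296.4 217.5] [290 210  14  15 167] [14. 13.] 90 [ 0.5263 -0.0177  0.072 ]
top blue [110 179 244] [387.6 233.3] [378 226  18  16 205] [15. 17.] 90 [ 0.4967 -0.1974  0.069 ]
white [0.548 0.165 0.08 ]
orange [0.64  0.009 0.08 ]
red [ 0.609 -0.187  0.08 ]
purple [ 0.468 -0.284  0.08 ]
file [ 0.373 -0.118  0.006]
trayTL [0.627 0.12  0.006]
trayBL [0.451 0.149 0.006]
TR [ 0.559 -0.269  0.006]
BR [ 0.385 -0.244  0.006]
scene pink [166 172 251] [321.4 215.4] [315 209  15  13 117] [ 9.2 13.4] 45 [0.5068 0.1024 0.066 ]
scene green [ 58 251 211] [259.3 155.8] [253 151  14  10  99] [ 7.9 13. ] 72 [ 0.4857 -0.0999  0.078 ]
scene yellow [ 27 255 252] [272.8 187.8] [267 182  13  13 107] [ 9.4 12.1] 27 [ 0.5274 -0.0189  0.072 ]
scene blue [109 224 236] [224.7 138.6] [219 134  13  10  86] [ 7.2 12.1] 63 [ 0.4981 -0.2026  0.069 ]
```

View pics/c_top.png

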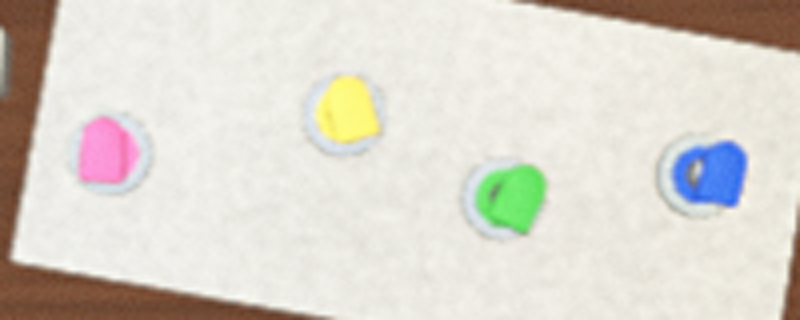

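Crop: pink nail centre about (235.5,227.5), yellow (297,217), green (339,240), and the two views agree within a few mm. I'll close the gripper and go above pink (0.506, 0.102).

>>> step_arm(
  steps=[
    [[4,-4.1,0],[0,0,0]],
    [[4,-4.1,0],[0,0,0]],
    [[4,-4.1,0],[0,0,0]],
    [[4,-4.1,0],[0,0,0]],
    [[4,-4.1,0],[0,0,0]],
    [[4,-4.1,0],[0,0,0]],
    [[4,-4.1,0],[0,0,0]],
    [[4,-4.1,0],[0,0,0]],
    [[4,-4.1,0],[0,0,0]],
    [[4,-4.1,0],[0,0,0]],
    [[4,-4.1,0],[0,0,0]],
    [[0,0,0],[0,0,0]],
  ],
  claw=-1,
)

```text
clock: 1.75
tool_pos: [0.4747, 0.019, 0.2579]
eef_rot: [0.979, 0.206, 0.001, -0.001]
contact_force: [-0.8, -0.6, -0.2]
opening: 0.005
finger_force: 0.0
```

>>> step_arm(
  steps=[
    [[3.1,-3.2,0],[0,0,0]],
    [[3.1,-3.2,0],[0,0,0]],
    [[0,0,4],[0,0,0]],
    [[0,0,4],[0,0,0]],
    [[0,0,0],[0,0,0]],
    [[0,0,0],[0,0,0]],
  ],
)

```text
clock: 2.5
tool_pos: [0.5054, 0.0959, 0.1787]
eef_rot: [0.98, 0.2, 0.001, 0.0]
contact_force: [0.9, 0.4, 0.6]
opening: 0.0
finger_force: 0.0
```

Run:
```python
from h import *
from plant import vision,sensors
s=sensors.get_state();print(s["tool_pos"],s["contact_force"])
d=vision.snapshot("wrist");cv2.imwrite("pics/w1.png",d["img"][:,:,::-1])
print({k:v for k,v in d.items() if k!="img"})
hsv=cv2.cvtColor(d["img"],cv2.COLOR_RGB2HSV)
for c in HUE:
    m=cv2.inRange(hsv,(HUE[c][0],70,90),(HUE[c][1],255,255))
    n,l,st,ce=cv2.connectedComponentsWithStats(m)
    for i in range(1,n):
        if st[i,4]>300:print(c,ce[i].round(),st[i],onplane(d,ce[i],H[c]).round(4))
```

```text
[0.50537042 0.09585527 0.17874407] [0.92761854 0.35241621 0.61618928]
{'fx': 354.8701122127468, 'fy': 354.8701122127468, 'cx': 279.16204917635946, 'cy': 213.6880953388604, 'k1': -0.0384172119774842, 'position': array([0.58083298, 0.13025345, 0.30558603]), 'rotation': array([ 0.82365651, -0.54370601, -0.08879311,  0.13449724])}
pink [273. 206.] [ 252  177   41   59 1616] [0.5108 0.1051 0.066 ]
green [462. 294.] [448 282  34  30 413] [ 0.5062 -0.0489  0.078 ]
green [500. 333.] [476 319  44  26 785] [ 0.4876 -0.0966  0.078 ]
yellow [409. 223.] [396 210  34  33 379] [0.5385 0.0126 0.072 ]
yellow [437. 251.] [420 232  34  39 954] [ 0.5273 -0.0172  0.072 ]
```

View pics/w1.png

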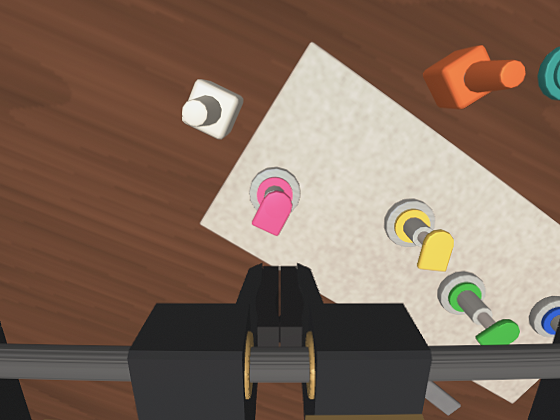

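Wrist view: pink nail top is centred at about (272,214), which casts to about (0.506, 0.103) and agrees with the other views. I'll correct and descend to just above it.

>>> step_arm(
  steps=[
    [[0.3,-0.6,0],[0,0,0]],
    [[0,0,4],[0,0,0]],
    [[0,0,3],[0,0,0]],
    [[0,0,1],[0,0,0]],
    [[0,0,0],[0,0,0]],
    [[0,0,0],[0,0,0]],
  ],
)

```text
clock: 3.3
tool_pos: [0.506, 0.1036, 0.0989]
eef_rot: [0.98, 0.201, 0.001, -0.0]
contact_force: [-0.8, 0.4, 0.5]
opening: 0.005
finger_force: 0.0
```

>>> step_arm(
  steps=[
    [[0,0,0.6],[0,0,0]],
    [[0,0,0.6],[0,0,0]],
    [[0,0,0.2],[0,0,0]],
    [[0,0,0.2],[0,0,0]],
    [[0,0,0.2],[0,0,0]],
    [[0,0,0],[0,0,0]],
  ],
)

```text
clock: 4.05
tool_pos: [0.5052, 0.1032, 0.0796]
eef_rot: [0.98, 0.201, -0.0, 0.0]
contact_force: [0.8, 0.1, 0.4]
opening: 0.007
finger_force: 0.2
```

>>> step_arm(
  steps=[
    [[0,0,0.2],[0,0,0]],
  ],
)

```text
clock: 4.18
tool_pos: [0.5052, 0.1033, 0.0778]
eef_rot: [0.98, 0.201, 0.0, 0.0]
contact_force: [-0.1, 0.4, 2.8]
opening: 0.007
finger_force: 1.7
```

Run:
```python
from h import *
from plant import vision,sensors
s=sensors.get_state();print(s["tool_pos"],s["contact_force"],s["moment"])
d=vision.snapshot("scene")
cv2.imwrite("pics/s1.png",cv2.resize(d["img"][150:270,240:400,::-1],None,fx=5,fy=5,interpolation=cv2.INTER_CUBIC))
```

```text
[0.50517623 0.10327644 0.07778939] [-0.1116704   0.37990422  2.81162321] [ 0.00296646 -0.01641113 -0.04929109]
```

View pics/s1.png

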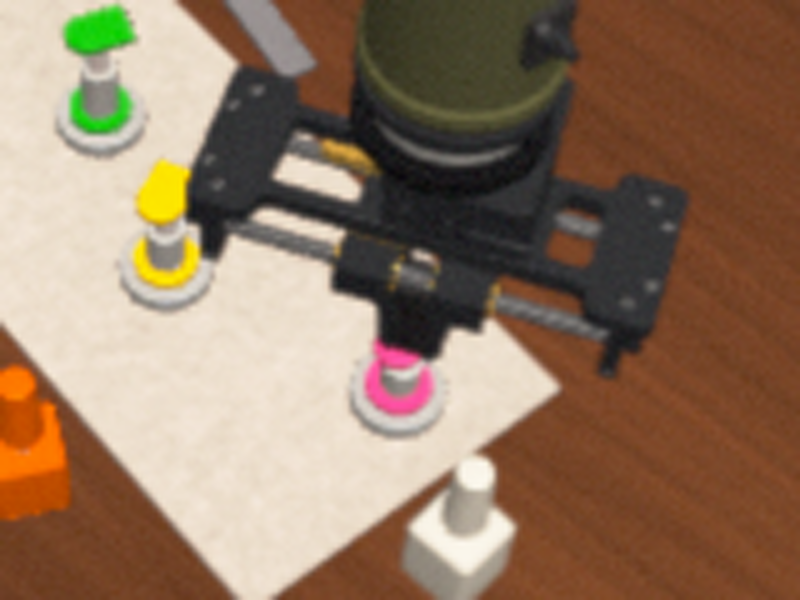

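Scene: shut fingertips rest on the pink nail and nothing else is touched. I can't tell how far it has sunk, so I'll lift and measure.

>>> step_arm(
  steps=[
    [[0,0,-1],[0,0,0]],
    [[0,0,-4],[0,0,0]],
    [[0,0,-5],[0,0,0]],
    [[0,0,0],[0,0,0]],
  ],
)

```text
clock: 4.72
tool_pos: [0.507, 0.1037, 0.1812]
eef_rot: [0.98, 0.201, 0.003, -0.0]
contact_force: [-0.3, 0.4, -0.1]
opening: 0.003
finger_force: 0.0
```

Run:
```python
from h import *
from plant import vision,sensors
s=sensors.get_state();print(s["tool_pos"],s["contact_force"])
d=vision.snapshot("wrist")
a=d["img"][140:260,200:360,::-1]
b=cv2.imread("pics/w1.png")[140:260,200:360]
cv2.imwrite("pics/w2.png",cv2.resize(np.hstack([b,a]),None,fx=2.5,fy=2.5,interpolation=cv2.INTER_CUBIC))
print(d["position"])
```

```text
[0.50704884 0.10369838 0.18122303] [-0.31480966  0.36511939 -0.07187349]
[0.5817822  0.1379075  0.30854855]
```

View pics/w2.png

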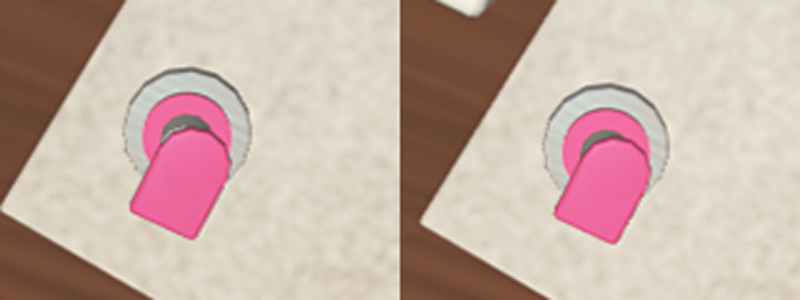

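Run:
```python
from h import *
from plant import vision
d=vision.snapshot("wrist")
o=dict(d);o["position"]=np.array([0.58083298, 0.13025345, 0.30558603]);o["rotation"]=np.array([ 0.82365651, -0.54370601, -0.08879311,  0.13449724])
for nm,pb,pa,z in[("ring",(187,68),(207,84),.016),("BR",(192,238),(215,243),.066),("BL",(131,210),(155,213),.066)]:
    f=lambda p:(200+p[0]/2.5,140+p[1]/2.5)
    A=onplane(o,f(pb),z)
    print(nm,A.round(4),[(h,((onplane(d,f(pa),z-h/1000)-A)[:2]*1000).round(1)) for h in(0,2,4,6,8,10)])
```

```text
ring [0.5273 0.1113 0.016 ] [(0, array([-1.7, -0.6])), (2, array([-2. , -0.7])), (4, array([-2.4, -0.9])), (6, array([-2.8, -1.1])), (8, array([-3.2, -1.3])), (10, array([-3.6, -1.5]))]
BR [0.4911 0.0938 0.066 ] [(0, array([1.7, 0.7])), (2, array([0.9, 0.4])), (4, array([0.2, 0. ])), (6, array([-0.5, -0.4])), (8, array([-1.3, -0.7])), (10, array([-2. , -1.1]))]
BL [0.4921 0.1133 0.066 ] [(0, array([2.3, 0.9])), (2, array([1.6, 0.7])), (4, array([0.9, 0.5])), (6, array([0.2, 0.3])), (8, array([-0.6,  0.1])), (10, array([-1.3, -0.1]))]
```

Against the stand base, the nail has dropped about 5–9 mm, which fits the fingertip's 7 mm. Pink is done. Next is green at about (0.485, -0.099).

>>> step_arm(
  steps=[
    [[-2.5,4.45,0],[0,0,0]],
    [[-2.5,4.45,0],[0,0,0]],
    [[-2.5,4.45,0],[0,0,0]],
    [[-2.5,4.45,0],[0,0,0]],
    [[0,0,0],[0,0,0]],
    [[0,0,0],[0,0,0]],
  ],
)

```text
clock: 5.58
tool_pos: [0.4828, -0.099, 0.1768]
eef_rot: [0.98, 0.201, -0.001, -0.001]
contact_force: [0.4, 1.2, 0.0]
opening: 0.007
finger_force: 0.0
```

Run:
```python
from h import *
from plant import vision,sensors
s=sensors.get_state();print(s["tool_pos"],s["contact_force"])
d=vision.snapshot("wrist");cv2.imwrite("pics/w3.png",d["img"][:,:,::-1])
for x,y in[(.485,-.099),(.527,-.018)]:pass
hsv=cv2.cvtColor(d["img"],cv2.COLOR_RGB2HSV)
for c in HUE:
    m=cv2.inRange(hsv,(HUE[c][0],70,90),(HUE[c][1],255,255))
    n,l,st,ce=cv2.connectedComponentsWithStats(m)
    for i in range(1,n):
        if st[i,4]>300:print(c,ce[i].round(),st[i],onplane(d,ce[i],H[c]).round(4))
for u in [(272,200),(272,210),(272,220)]:print(u,onplane(d,u,.078).round(4))
```

```text
[ 0.48275706 -0.09899775  0.17681328] [0.41877577 1.23761349 0.04132096]
pink [30. 70.] [   0   44   72   54 2257] [0.5103 0.0883 0.066 ]
green [284. 213.] [ 259  180   48   65 1764] [ 0.4899 -0.0968  0.078 ]
yellow [192. 112.] [ 176   86   33   51 1398] [ 0.527  -0.0177  0.072 ]
yellow [218. 107.] [204  88  24  41 446] [ 0.5361 -0.0317  0.072 ]
blue [395. 225.] [381 212  36  34 489] [ 0.5101 -0.1743  0.069 ]
blue [418. 253.] [ 394  234   45   42 1135] [ 0.4975 -0.1999  0.069 ]
(272, 200) [ 0.4952 -0.0861  0.078 ]
(272, 210) [ 0.4888 -0.0888  0.078 ]
(272, 220) [ 0.4822 -0.0916  0.078 ]
```

View pics/w3.png

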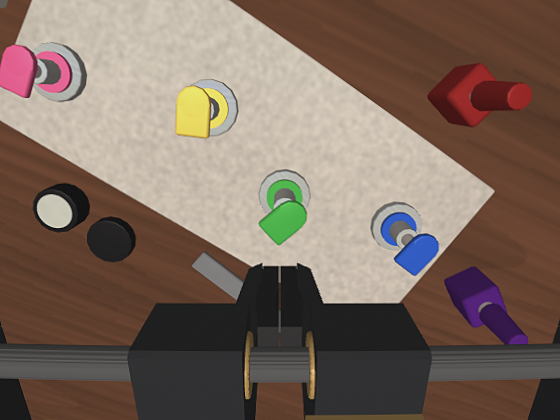

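Wrist view: green nail centre at about (284,222), cast to (0.484, -0.099), so the TCP is right over it. Tapping green.

>>> step_arm(
  steps=[
    [[0,0,4],[0,0,0]],
    [[0,0,2],[0,0,0]],
    [[0,0,0.8],[0,0,0]],
    [[0,0,0.4],[0,0,0]],
    [[0,0,0.4],[0,0,0]],
    [[0,0,0.2],[0,0,0]],
    [[0,0,0.2],[0,0,0]],
    [[0,0,0.2],[0,0,0]],
    [[0,0,0.2],[0,0,0]],
    [[0,0,0.2],[0,0,0]],
    [[0,0,0],[0,0,0]],
  ],
)

```text
clock: 7.0
tool_pos: [0.4835, -0.0998, 0.0916]
eef_rot: [0.98, 0.201, 0.0, 0.0]
contact_force: [0.3, 0.6, 0.7]
opening: 0.003
finger_force: 0.2
```

>>> step_arm(
  steps=[
    [[0,0,0.2],[0,0,0]],
  ],
)

```text
clock: 7.12
tool_pos: [0.4835, -0.0998, 0.0898]
eef_rot: [0.98, 0.201, 0.0, 0.0]
contact_force: [-1.2, -0.5, 3.8]
opening: 0.008
finger_force: 1.7
```

>>> step_arm(
  steps=[
    [[0,0,0],[0,0,0]],
    [[0,0,-1],[0,0,0]],
    [[0,0,-4],[0,0,0]],
    [[0,0,-5],[0,0,0]],
    [[0,0,0],[0,0,0]],
  ],
)

```text
clock: 7.75
tool_pos: [0.4853, -0.1, 0.1932]
eef_rot: [0.98, 0.201, 0.003, 0.001]
contact_force: [-0.7, -0.3, 0.5]
opening: 0.005
finger_force: 0.0
```

Measuring how far pink and green sank, comparing fixed scene-camera blobs with the start picture.

```bash
cat > c.py <<'E'
from h import *
from plant import vision,sensors
print(sensors.get_state()["tool_pos"])
d=vision.snapshot("scene");o=dict(d);o["img"]=cv2.imread("pics/scene0.png")[:,:,::-1].copy()
for c,u,a in[("pink",(321,215),(.506,.102)),("green",(260,157),(.484,-.099)),("yellow",(273,189),(.527,-.018)),("blue",(226,140),(.498,-.203))]:
    for nm,k in(("old",o),("new",d)):
        hsv=cv2.cvtColor(k["img"],cv2.COLOR_RGB2HSV)
        y,x=np.s_[u[1]-14:u[1]+8],np.s_[u[0]-14:u[0]+14]
        m=cv2.inRange(hsv[y,x],(HUE[c][0],110,110),(HUE[c][1],255,255))
        n,l,st,ce=cv2.connectedComponentsWithStats(m);i=1+np.argmax(st[1:,4])
        print(c,nm,ce[i].round(2),st[i])
    # predicted pixels/mm of height
    q=R.from_quat(d["rotation"])
    P=[q.inv().apply(np.array([*a,z])-d["position"]) for z in(H[c],H[c]-.01)]
    print("  px per 10mm",[(445*(P[1]/P[1][2]-P[0]/P[0][2])[:2]).round(2)])
cv2.imwrite("pics/cmp.png",np.vstack([cv2.resize(k["img"][120:250,200:360,::-1],None,fx=2.3,fy=2.3,interpolation=cv2.INTER_CUBIC) for k in(o,d)]))
E
python3 c.py
```

```text
[ 0.48527544 -0.10001166  0.19319924]
pink old [14.38 14.42] [  8   8  15  13 117]
pink new [14.04 16.25] [  8  10  14  12 114]
  px per 10mm [array([-0.41,  2.47])]
green old [13.32 12.78] [ 7  8 14 10 98]
green new [13.37 14.92] [ 7 10 14 10 98]
  px per 10mm [array([0.12, 2.78])]
yellow old [13.82 12.84] [  8   7  13  13 107]
yellow new [13.8  12.76] [  8   7  13  12 107]
  px per 10mm [array([0.01, 2.63])]
blue old [12.7  12.67] [ 7  8 13 10 87]
blue new [12.7  12.67] [ 7  8 13 10 87]
  px per 10mm [array([0.4 , 2.82])]
```

View pics/cmp.png

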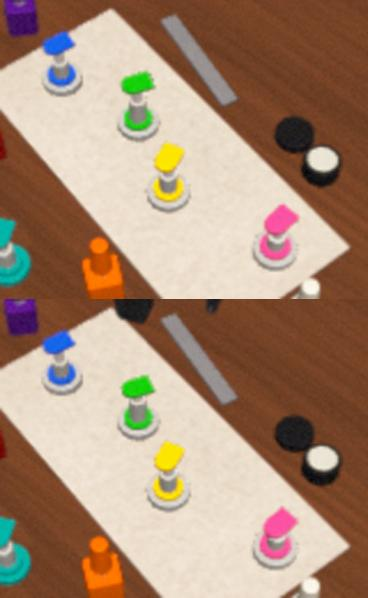

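Before/after comparison: the pink and green nails have both dropped about 7.5 mm, while yellow and blue are unchanged and the stands are in place. Now yellow.

>>> step_arm(
  steps=[
    [[3.5,-2.95,0],[0,0,0]],
    [[3.5,-2.95,0],[0,0,0]],
    [[0,0,0],[0,0,0]],
    [[0,0,4],[0,0,0]],
    [[0,0,4],[0,0,0]],
    [[0,0,1],[0,0,0]],
    [[0,0,0],[0,0,0]],
    [[0,0,0],[0,0,0]],
  ],
)

```text
clock: 8.8
tool_pos: [0.5251, -0.0182, 0.1008]
eef_rot: [0.98, 0.201, 0.001, 0.0]
contact_force: [-0.2, -0.5, 0.2]
opening: 0.006
finger_force: 0.0
```

>>> step_arm(
  steps=[
    [[0.2,0,0.5],[0,0,0]],
    [[0,0,0.3],[0,0,0]],
    [[0,0,0.2],[0,0,0]],
    [[0,0,0.2],[0,0,0]],
    [[0,0,0.2],[0,0,0]],
    [[0,0,0.2],[0,0,0]],
    [[0,0,0.1],[0,0,0]],
  ],
)

```text
clock: 9.68
tool_pos: [0.5267, -0.0171, 0.0827]
eef_rot: [0.98, 0.201, 0.0, 0.0]
contact_force: [0.8, -0.0, 2.8]
opening: 0.001
finger_force: 1.7
```

>>> step_arm(
  steps=[
    [[0,0,0],[0,0,0]],
    [[0,0,-1],[0,0,0]],
    [[0,0,-4],[0,0,0]],
    [[0,0,-5],[0,0,0]],
    [[-2,6,0],[0,0,0]],
    [[-2,6,0],[0,0,0]],
    [[0,0,0],[0,0,0]],
    [[0,0,0],[0,0,0]],
  ],
)

```text
clock: 10.68
tool_pos: [0.536, -0.1414, 0.1828]
eef_rot: [0.98, 0.201, -0.0, -0.0]
contact_force: [-0.9, -0.2, 0.0]
opening: 0.002
finger_force: 0.0
```

```bash
python3 c.py
```

```text
[ 0.53598318 -0.14139949  0.18279407]
pink old [14.38 14.42] [  8   8  15  13 117]
pink new [14.04 16.25] [  8  10  14  12 114]
  px per 10mm [array([-0.41,  2.47])]
green old [13.32 12.78] [ 7  8 14 10 98]
green new [13.37 14.92] [ 7 10 14 10 98]
  px per 10mm [array([0.12, 2.78])]
yellow old [13.82 12.84] [  8   7  13  13 107]
yellow new [13.75 15.19] [  8   9  13  13 107]
  px per 10mm [array([0.01, 2.63])]
blue old [12.7  12.67] [ 7  8 13 10 87]
blue new [12.39 13.11] [ 7  9 13  9 76]
  px per 10mm [array([0.4 , 2.82])]
```

All three have sunk about 8 mm. Blue's small change is the gripper partly hiding it: the fingertips stayed well above blue throughout. Handing in.

```bash
python3 -c "
from plant import finish_job
print(finish_job())"
```

```text
the job is handed in; nothing more can be done
None
```

I tapped the pink, green and yellow nails in that order and each post sank about 7–9 mm by camera measurement; blue was never touched, no stand visibly moved, and the job is handed in (no verdict was returned).

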